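# Hold the vial block with its well up

### The job

A square aluminium vial block of the dry-block heater lies on its side on the bench with an amber bottle crowding it. First stand the bottle aside on the bench, upright and let go, its middle at least 10 cm from the middle of the block; then take up the block, find by sight or touch which end has the blind well, turn it so that the well faces straight up and finish while holding it still like that in the air, at least a hand's breadth (10 cm) above the bench, ready for a vial. Do not knock the bottle over, and leave the heater, the vial rack, the regulator and the spanner as they are.

Things in the scene. Friction and masses are not known exactly. Their poses are not given: they have to be found in the camera images.
- block_mid (a point): Centre of the loose square aluminium vial block, 45 x 45 mm, 70 mm long, about 0.3 kg. Its x axis runs along the length and points out of the end with the round blind well (29 mm diameter, 50 mm deep, centred; walls 8 mm or more); the other end is plain and closed: x up = well up. At the start it lies on a side, centre 22.5 mm above the bench, z up, the well facing any level direction.
- bottle_mid (a point): Middle of a capped, empty amber glass bottle, 0.1 kg, 100 mm tall; the point is on its axis, 50 mm above its underside, z up. Body 44 mm diameter, neck 25 mm; white screw cap 28 mm diameter, 80 to 100 mm above the underside (a good grip from above). It stands on the bench beside a long side of the block with only 6 to 12 mm between them, too little for a finger.
- heater: Dry-block heater, fixed: grey box 200 (its x) x 170 (its y) mm, 94 mm tall to the tops of the blocks standing in its deck. Origin: centre of its underside. Leave alone.
- rack: White rack of capped 40 mL glass vials, loose: 110 (its x) x 170 (its y) mm, 97 mm tall. Origin: centre of its underside. Leave alone.
- regulator: Small white stand with a pressure gauge and a black knob, loose: foot 75 (its x) x 100 (its y) mm, 137 mm tall. Origin: centre of its underside. Leave alone.
- spanner: Open-ended spanner lying flat, 160 mm long along its x, some 10 mm thick, loose. Origin: near the middle of its length, on the bench. Leave alone.
Not all that is in view belongs to the job. Of the things that look like the part that bears bottle_mid, take the one that is farthest to the robot's left at the start.

How it is judged:
On the way:
1. the bottle stands aside on the bench, upright, still and let go, at least 9 cm from the block, which still lies on the bench (horizontal distance between bottle_mid and block_mid above 0.09 m and angle between bottle_mid's own z axis and vertical below 0.1 rad and height (world z) of bottle_mid below 0.056 m and contact force between the fingers and bottle below 0.1 N and linear speed of bottle below 0.03 m/s and height (world z) of block_mid below 0.04 m), for 0.2 s.
At the end, for the whole second after the job is handed in: The block is held in the fingers alone, still (under 3 cm/s), its well facing up within 0.2 rad (11 degrees), its lower end at least 9 cm above the bench (centre above 125 mm), touching no other thing; the bottle stands upright on the bench, away from its first place and let go (angle between block_mid's own x axis and vertical below 0.2 rad and height (world z) of block_mid above 0.125 m and contact force between the fingers and block above 2 N and contact force between block and heater below 0.1 N and contact force between block and rack below 0.1 N and contact force between block and regulator below 0.1 N and contact force between each of block, the fingers and bottle below 0.1 N and linear speed of block below 0.03 m/s and angle between bottle_mid's own z axis and vertical below 0.1 rad and height (world z) of bottle_mid below 0.056 m and distance of bottle_mid from where it was at the start of the episode above 0.03 m); the arm keeps its last pose, push and grip.
It fails at once if the bottle is knocked over or tipped by more than 40 degrees (angle between bottle_mid's own z axis and vertical above 0.7 rad).
It fails at once if the vial rack, the regulator or the spanner is displaced by more than 25 mm (distance of any of rack, regulator, spanner from where it was at the start of the episode above 0.025 m).
It fails at once if the heater is leaned on with more than 20 N (contact force between any of the arm, the fingers and heater above 20 N).
It also fails if it takes over 48 s, if anything falls off the work surface, if the arm or the gripper's body presses on something with over 40 N, if the wrist force passes 120 N, or if a joint passes its speed limit or range.

### The arm

A 7-joint arm with a two-finger parallel gripper is mounted at the origin on the work surface. World frame = base frame: x ahead of the robot, y to its left, z up, the work surface at z = 0. Lengths are in m, angles in rad, forces in N, time in s.
With the tool pointing down it reaches from about 0.425 to 0.925 m from the base axis. Payload 6.8 kg.
Tool frame: the origin (TCP) lies on the mounting face of the last link; the fingertips stand 182 mm ahead of it and the grasp point (between the pads) lies 163 mm ahead of it (bot.grip_depth is the z of the grasp point in the tool frame, in m); z points along the fingers, y is the line along which they close (so a half turn about z gives the same grasp; the last joint's range is limited). The gripper opens to 88 mm and grips with 3 to 60 N. Pads are 20 mm wide; open, the fingers measure 115 mm over their backs; the gripper's body (75 mm by 178 mm) begins 61 mm behind the grasp point.
Start: joints at [-1.23, 0.477, 0.022, 1.555, -0.011, 1.109, -0.083], TCP at [0.293, 0.608, 0.405] pointing down, gripper open.
Joint ranges: [-2.96, 2.96], [-0.34, 2.1], [-1.41, 1.46], [0.24, 2.44], [-1.37, 4.51], [0.17, 1.92], [-2.96, 2.96]. Speed limits (rad/s): [2.39, 2.39, 3.14, 3.14, 3.14, 3.14, 3.14].

### API

Orientations are given as a rotation vector (axis times angle).
In Python, from cell import bot gives the robot as it stands.
- The arm moves only by the tool step_arm, never from a script. Its argument "targets" is a list of rows, each an object with "hand": the closure, from 0 (fully open) to 1 (shut); "offset": the shift along the tool's x, y, z in mm, a list of three; "roll": the turn about the tool's z in degrees. In form: [{"hand": hand, "offset": [tx, ty, tz], "roll": roll}, ...]. A call has 1 to 20 rows; each row shifts and turns the commanded pose from where the row before left it, along the tool's axes as they then stand; what a row does not reach is not made up. A row lasts 1/10 s, in which the tool goes at most 50 mm and 8.59 degrees, less where a joint would pass 70% of its speed; a pose out of reach is approached as far as the arm can. A call is refused whole if a number of a shift passes 50 or a number of a turn 8.59, either way. A call with a gripper value outside its range is refused whole. The fingers move at their own pace and stop on an object; "grip_force" is the grip in N (left out, the last holds). Time passes only in rows, so rows that do not move let the fingers close. It gives the time, the measured TCP pose, the force, the opening and the grip force at its end, in the units of the state.
- bot.sense(): the state, without advancing time (a new reading comes with each control period).
- bot.read_camera(name): name is "side" or "top" or "wrist"; returns the picture (480x640x3 uint8, blue, green, red); there is no depth.
- bot.calibration(name): a dict with "fx", "fy", "cx", "cy" (pixels), "origin" and "orientation" of the camera in the world; the wrist camera has in their place "tool_from_camera" (4x4, takes a point from camera to tool coordinates, whose origin is the TCP and whose axes are the flange's). Camera axes: x right, y down, z forward; pixel columns grow to the right and rows downward; lengths in m; the calibration is good to about 2 mm. A picture is of the moment at which its call begins: read the wrist's pose just before it. calibration takes no time and is no camera call.
- bot.job_done(): hands the job in; it is judged then, once.
Trained networks look in the newest picture that a camera, given by its name, has taken for a name from the list of things; names that differ only in an ending like _2 or _b are one class to them, and where a whole thing is asked for, a point or a joint stands for the part that bears it (a point fixed in the world has none). Each returns a list of dicts, best first, with "p" (0 to 1); they miss things now and then, are a little off and sometimes report something else, mostly with a low value. They report only what shows in the picture. A call takes as long as a camera call. They do not tell look-alikes from the thing itself.
- bot.silhouettes(thing, camera): "region" (480x640 bool, what is visible of it) and "extent" ([left, top, right, bottom] in pixels, round what is visible of it).
- bot.landmark_of(thing, camera): "xy" ([column, row] in pixels: a listed point, or the origin of a listed thing).
The state is a dict: "clock": time; "joints": joint angles; "joint_velocities": joint speeds; "effort": joint torques, N m; "tcp_pos": TCP position; "tcp_rot": TCP orientation; "force": force on the tool from outside, world axes, zero at the start; "ft_torque": the same for the moment, N m; "width": opening from 0.0 (shut) to 1.0 (fully open); "grip_force": force on a finger pad.
Only numpy, scipy, OpenCV 4.12 (cv2) and the standard library are available. Lean on these libraries where they do the work, as an engineer would, in place of code of your own. Each camera call takes 0.05 s, during which the arm holds its last target. There are 200 camera calls.

## Working session

There is one attempt and no reset: what is moved stays moved. The work goes in short steps, Python scripts to look and compute and a tool call to move; the robot and the scene stay as the last step left them, time stands still between calls to the robot, and variables do not carry over. Pictures are saved under pics/ and viewed, at most 10 in all, crops included, and the job is handed in when it is done.

Besides the shell and the picture viewer there is one more tool, called after "Request:" as name(argument=value, ...), one argument or row to a line, values as JSON. step_arm: Moves the arm, as the interface text tells. Its arguments: {"type":"object","properties":{"targets":{"type":"array","items":{"type":"object","properties":{"hand":{"type":"number"},"offset":{"type":"array","items":{"type":"number"}},"roll":{"type":"number"}}}},"grip_force":{"type":"number"}},"required":["targets"]}

```bash
mkdir -p pics; ls
cat > h.py <<'E'
import numpy as np,cv2
from scipy.spatial.transform import Rotation as R
from cell import bot
def cam(name):
    c=bot.calibration(name)
    if 'tool_from_camera' in c:
        s=bot.sense();T=np.eye(4);T[:3,:3]=R.from_rotvec(s['tcp_rot']).as_matrix();T[:3,3]=s['tcp_pos']
        T=T@np.array(c['tool_from_camera'])
    else:
        T=np.eye(4);o=np.array(c['orientation']);T[:3,:3]=o if o.shape==(3,3) else R.from_rotvec(o).as_matrix();T[:3,3]=c['origin']
    return c,T
def ray(name,px,z):
    c,T=cam(name);d=T[:3,:3]@np.array([(px[0]-c['cx'])/c['fx'],(px[1]-c['cy'])/c['fy'],1]);o=T[:3,3]
    return o+d*(z-o[2])/d[2]
def proj(name,p):
    c,T=cam(name);q=T[:3,:3].T@(np.array(p)-T[:3,3]);return np.array([c['fx']*q[0]/q[2]+c['cx'],c['fy']*q[1]/q[2]+c['cy']])
E
python3 - <<'E'
from h import *
s=bot.sense();print(s['clock'],s['tcp_pos'],s['tcp_rot'],s['width'])
print(R.from_rotvec(s['tcp_rot']).as_matrix().round(3))
ims=[]
for n in ['top','side']:
    im=bot.read_camera(n);cv2.imwrite(f'pics/{n}0.png',im)
    print(n,bot.calibration(n)['origin'])
    for t,z in [('block_mid',.0225),('bottle_mid',.05),('heater',0),('rack',0),('regulator',0),('spanner',0)]:
        for l in bot.landmark_of(t,n): print(t,np.round(l['xy']),round(l['p'],2),ray(n,l['xy'],z).round(3))
E
```

```text
pics
0.0 [0.29274313 0.60790247 0.40365314] [-6.98972500e-01 -3.06255059e+00  2.91805900e-03] 1.000078544215128
[[-0.901  0.434 -0.001]
 [ 0.434  0.901 -0.002]
 [-0.    -0.002 -1.   ]]
top [ 0.399287   -0.00338792  1.21046927]
block_mid [293. 277.] 0.72 [0.552 0.081 0.022]
block_mid [438. 225.] 0.6 [ 0.725 -0.281  0.022]
bottle_mid [357. 203.] 0.71 [ 0.755 -0.065  0.05 ]
bottle_mid [290. 254.] 0.7 [0.607 0.093 0.05 ]
bottle_mid [314. 316.] 0.49 [0.458 0.016 0.05 ]
heater [174. 228.] 0.74 [0.653 0.41  0.   ]
rack [494. 307.] 0.62 [ 0.529 -0.44   0.   ]
regulator [436. 221.] 0.86 [ 0.742 -0.282  0.   ]
spanner [175. 230.] 0.34 [0.647 0.409 0.   ]
side [ 0.37439512 -1.05400386  0.7952287 ]
block_mid [271. 237.] 0.71 [0.554 0.084 0.022]
bottle_mid [239. 247.] 0.97 [0.454 0.012 0.05 ]
bottle_mid [286. 226.] 0.71 [0.6   0.087 0.05 ]
bottle_mid [354. 247.] 0.56 [ 0.762 -0.059  0.05 ]
rack [303. 382.] 0.85 [ 0.528 -0.43   0.   ]
regulator [378. 316.] 0.98 [ 0.75  -0.283  0.   ]
spanner [355. 242.] 0.64 [0.798 0.035 0.   ]
```

View pics/top0.png

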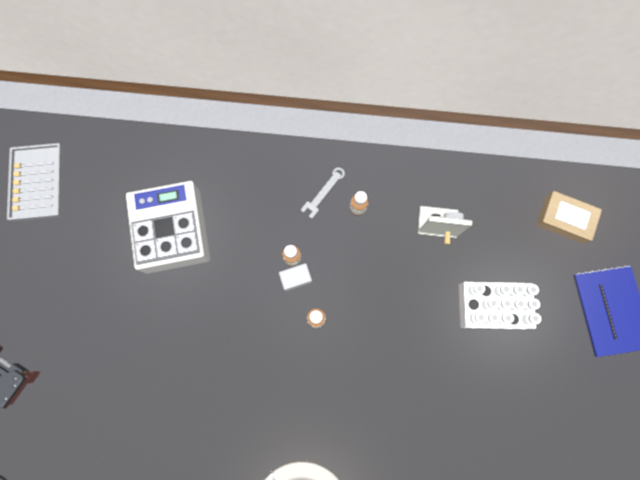

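Run:
```python
import cv2
a=cv2.imread('pics/side0.png')[180:280,200:400];cv2.imwrite('pics/sidec.png',cv2.resize(a,None,fx=4,fy=4,interpolation=cv2.INTER_CUBIC))
```

```text
(no output)
```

View pics/sidec.png

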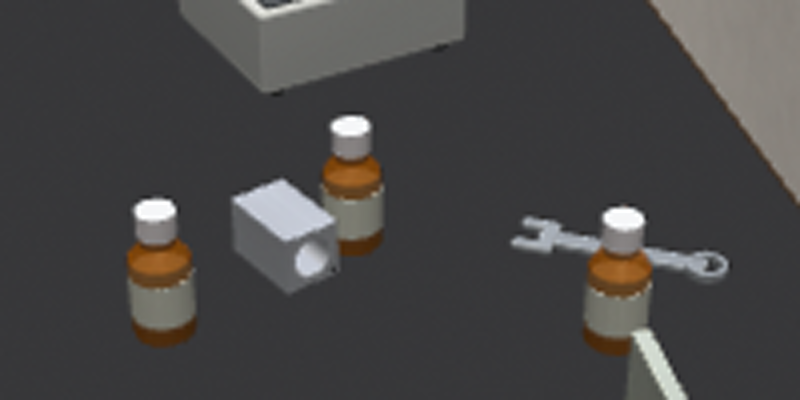

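The side crop shows the round well on the block end nearest the side camera, at about (278,244) in the side picture. It therefore faces about −y and slightly +x.

Bottle candidates in the top picture are (357,203), (290,254) and (314,316). The farthest left is (290,254), at y≈0.09, and it is the one crowding the block. I take that one; the crop confirms it.

The tool can't be tilted. I will grip the block near its well end and pivot it upright against the bench.

Request:
step_arm(
  targets=[
    {"hand": 0, "offset": [-37, -26.5, 0], "roll": 0},
    {"hand": 0, "offset": [-37, -26.5, 0], "roll": 0},
    {"hand": 0, "offset": [-37, -26.5, 0], "roll": 0},
    {"hand": 0, "offset": [-37, -26.5, 0], "roll": 0},
    {"hand": 0, "offset": [-37, -26.5, 0], "roll": 0},
    {"hand": 0, "offset": [-37, -26.5, 0], "roll": 0},
    {"hand": 0, "offset": [-37, -26.5, 0], "roll": 0},
    {"hand": 0, "offset": [-37, -26.5, 0], "roll": 0},
    {"hand": 0, "offset": [-37, -26.5, 0], "roll": 0},
    {"hand": 0, "offset": [-37, -26.5, 0], "roll": 0},
    {"hand": 0, "offset": [-37, -26.5, 0], "roll": 0},
    {"hand": 0, "offset": [-37, -26.5, 0], "roll": 0},
    {"hand": 0, "offset": [-37, -26.5, 0], "roll": 0},
    {"hand": 0, "offset": [0, 0, 0], "roll": 8.5},
    {"hand": 0, "offset": [0, 0, 0], "roll": 8.5},
    {"hand": 0, "offset": [0, 0, 0], "roll": 8.5},
    {"hand": 0, "offset": [0, 0, 0], "roll": 8.5},
    {"hand": 0, "offset": [0, 0, 0], "roll": 8.5},
    {"hand": 0, "offset": [0, 0, 0], "roll": 0},
    {"hand": 0, "offset": [0, 0, 0], "roll": 0},
  ],
)

```text
clock: 2.7
tcp_pos: [0.5767, 0.0892, 0.4047]
tcp_rot: [1.756, 2.605, 0.0]
force: [0.4, 0.1, 0.7]
width: 1.0
grip_force: 0.0
```

```bash
cat > look.py <<'E'
from h import *
import sys
s=bot.sense();M=R.from_rotvec(s['tcp_rot']).as_matrix();print(s['clock'],s['tcp_pos'].round(4) if hasattr(s['tcp_pos'],'round') else s['tcp_pos'],'yaw_y',np.degrees(np.arctan2(M[1,1],M[0,1])).round(2),'tilt',M[:,2].round(3),s['force'],s['width'],s['grip_force'])
n='wrist';im=bot.read_camera(n);cv2.imwrite(f'pics/{sys.argv[1]}.png',im)
print('cam',cam(n)[1][:3,3].round(3))
for t,z in [('block_mid',.0225),('bottle_mid',.05)]:
    for l in bot.landmark_of(t,n):print(t,np.round(l['xy']),round(l['p'],2),ray(n,l['xy'],z).round(4))
    for l in bot.silhouettes(t,n):
        print(t,'sil',l['extent'],round(l['p'],2))
E
python3 look.py w1
```

```text
2.7 [0.5767 0.0892 0.4047] yaw_y 22.03 tilt [ 0. -0. -1.] [0.43094872 0.05308687 0.68110891] 0.9997827406763812 0.0
cam [0.551 0.152 0.386]
block_mid [294. 224.] 0.8 [0.5537 0.0733 0.0225]
block_mid sil [264.1, 184.6, 313.9, 264.1] 0.67
bottle_mid [424. 419.] 0.96 [ 0.7553 -0.0649  0.05  ]
bottle_mid [167. 255.] 0.73 [0.454  0.0084 0.05  ]
bottle_mid [348. 234.] 0.71 [0.6035 0.0894 0.05  ]
bottle_mid sil [325.2, 204.2, 375.7, 262.5] 0.85
bottle_mid sil [125.7, 219.6, 205.2, 285.8] 0.71
bottle_mid sil [394.7, 381.9, 446.6, 430.6] 0.63
```

View pics/w1.png

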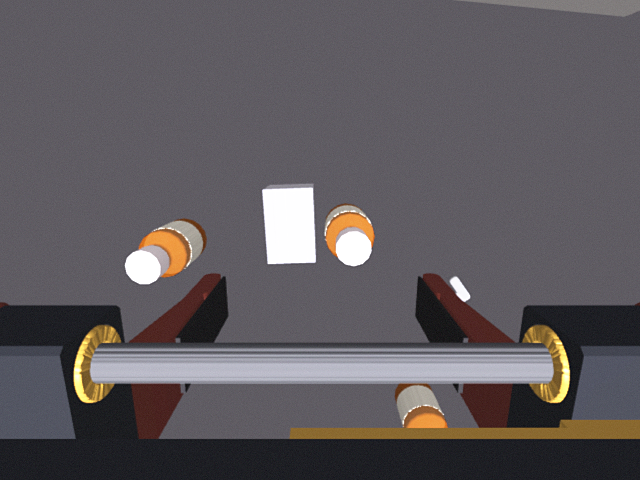

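The wrist picture shows the block's top face with corners near (264,188), (313,187), (317,262) and (268,264). The target's cap is at (353,247). The +y end face, at (289,186), is plain, which agrees with the well facing −y.

Run:
```python
from h import *
im=cv2.imread('pics/w1.png');g=im.min(2);
c=(g>180).astype(np.uint8);n,l,st,ce=cv2.connectedComponentsWithStats(c)
for px in [(290,224),(353,247)]:
    k=l[px[1],px[0]];m=(l==k).astype(np.uint8);ct=max(cv2.findContours(m,0,2)[0],key=len)
    z=.045 if px[0]<300 else .1
    P=np.array([ray('wrist',p[0],z)[:2] for p in ct])*1000
    r=cv2.minAreaRect(P.astype(np.float32));print(st[k],np.round(r[0],1),np.round(r[1],1),r[2],cv2.boxPoints(r).round(1).tolist())
s=bot.sense();M=R.from_rotvec(s['tcp_rot']).as_matrix();print(M.round(3))
```

```text
[ 262  187   54   77 3724] [550.3  74.9] [46.1 71.3] 23.822046279907227 [[514.7999877929688, 98.19999694824219], [543.5999755859375, 33.0], [585.7999877929688, 51.599998474121094], [557.0, 116.80000305175781]]
[336 231  36  35 988] [604.   89.6] [27.8 27.9] 21.779247283935547 [[585.9000244140625, 97.4000015258789], [596.2999877929688, 71.5], [622.0999755859375, 81.80000305175781], [611.7999877929688, 107.69999694824219]]
[[-0.372  0.928  0.   ]
 [ 0.928  0.372  0.   ]
 [ 0.     0.    -1.   ]]
```

Request:
step_arm(
  targets=[
    {"hand": 0, "offset": [-10, 25.5, 0], "roll": -1.8},
    {"hand": 0, "offset": [0, 0, 40], "roll": 0},
    {"hand": 0, "offset": [0, 0, 40], "roll": 0},
    {"hand": 0, "offset": [0, 0, 34], "roll": 0},
    {"hand": 0, "offset": [0, 0, 20], "roll": 0},
    {"hand": 0, "offset": [0, 0, 15], "roll": 0},
    {"hand": 0, "offset": [0, 0, 5], "roll": 0},
    {"hand": 0, "offset": [0, 0, 0], "roll": 0},
    {"hand": 1, "offset": [0, 0, 0], "roll": 0},
    {"hand": 1, "offset": [0, 0, 0], "roll": 0},
    {"hand": 1, "offset": [0, 0, 0], "roll": 0},
    {"hand": 1, "offset": [0, 0, 0], "roll": 0},
    {"hand": 1, "offset": [0, 0, 0], "roll": 0},
    {"hand": 1, "offset": [0, 0, 0], "roll": 0},
    {"hand": 1, "offset": [0, 0, 0], "roll": 0},
    {"hand": 1, "offset": [0, 0, 0], "roll": 0},
  ],
  grip_force=15,
)

```text
clock: 4.55
tcp_pos: [0.604, 0.0893, 0.2505]
tcp_rot: [-1.72, -2.628, 0.0]
force: [-1.0, 0.8, -0.8]
width: 0.364
grip_force: 11.6
```

Request:
step_arm(
  targets=[
    {"hand": 1, "offset": [0, 0, 0], "roll": 0},
    {"hand": 1, "offset": [0, 0, -10], "roll": 0},
    {"hand": 1, "offset": [0, 0, -15], "roll": 0},
    {"hand": 1, "offset": [0, 0, -15], "roll": 0},
    {"hand": 1, "offset": [0, 0, 0], "roll": 0},
  ],
)

```text
clock: 5.05
tcp_pos: [0.6053, 0.0892, 0.2939]
tcp_rot: [1.719, 2.625, 0.006]
force: [-0.3, 0.1, -1.0]
width: 0.33
grip_force: 11.6
```

Run:
```python
from h import *
im=bot.read_camera('wrist');s=bot.sense();print(s['tcp_pos'],s['width'],s['grip_force'],s['force'])
im2=bot.read_camera('side')[180:280,200:400]
cv2.imwrite('pics/a.png',np.hstack([im[::2,::2][:200],cv2.resize(im2,(400,200))]))
```

```text
[0.60477099 0.08929237 0.29264006] 0.32477139502130015 11.569376853585709 [-0.57505733 -0.59239116 -1.39612719]
```

View pics/a.png

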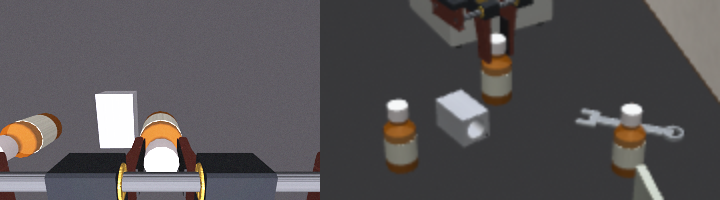

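The bottle is held upright by its cap, at (160,155) in the wrist half, and it is clear of the bench. Now I'll carry it aside and set it down.

Request:
step_arm(
  targets=[
    {"hand": 1, "offset": [5, 11, 0], "roll": 0},
    {"hand": 1, "offset": [11, 24, 0], "roll": 0},
    {"hand": 1, "offset": [14, 30, 0], "roll": 0},
    {"hand": 1, "offset": [14, 30, 0], "roll": 0},
    {"hand": 1, "offset": [12, 24, 0], "roll": 0},
    {"hand": 1, "offset": [6, 13, 0], "roll": 0},
    {"hand": 1, "offset": [0, 0, 10], "roll": 0},
    {"hand": 1, "offset": [0, 0, 15], "roll": 0},
    {"hand": 1, "offset": [0, 0, 9], "roll": 0},
    {"hand": 1, "offset": [0, 0, 3], "roll": 0},
    {"hand": 1, "offset": [0, 0, 2], "roll": 0},
    {"hand": 1, "offset": [0, 0, 1], "roll": 0},
    {"hand": 1, "offset": [0, 0, 0], "roll": 0},
    {"hand": 1, "offset": [0, 0, 0], "roll": 0},
  ],
)

```text
clock: 6.55
tcp_pos: [0.6999, 0.1972, 0.254]
tcp_rot: [-1.722, -2.626, 0.001]
force: [-9.9, -2.7, 24.8]
width: 0.3
grip_force: 21.0
```

Request:
step_arm(
  targets=[
    {"hand": 1, "offset": [0, 0, -2], "roll": 0},
    {"hand": 1, "offset": [0, 0, -0.5], "roll": 0},
    {"hand": 1, "offset": [0, 0, 0], "roll": 0},
  ],
)

```text
clock: 6.85
tcp_pos: [0.6997, 0.1974, 0.2541]
tcp_rot: [-1.722, -2.626, 0.002]
force: [-4.4, -1.3, 10.3]
width: 0.307
grip_force: 19.2
```

Some preload is left. I'll ease it off a little more, open, and rise.

Request:
step_arm(
  targets=[
    {"hand": 1, "offset": [0, 0, -1.2], "roll": 0},
    {"hand": 1, "offset": [0, 0, 0], "roll": 0},
    {"hand": 0, "offset": [0, 0, 0], "roll": 0},
    {"hand": 0, "offset": [0, 0, 0], "roll": 0},
    {"hand": 0, "offset": [0, 0, 0], "roll": 0},
    {"hand": 0, "offset": [0, 0, 0], "roll": 0},
    {"hand": 0, "offset": [0, 0, 0], "roll": 0},
    {"hand": 0, "offset": [0, 0, 0], "roll": 0},
    {"hand": 0, "offset": [0, 0, 0], "roll": 0},
    {"hand": 0, "offset": [0, 0, -20], "roll": 0},
    {"hand": 0, "offset": [0, 0, -30], "roll": 0},
    {"hand": 0, "offset": [0, 0, -40], "roll": 0},
    {"hand": 0, "offset": [0, 0, -20], "roll": 0},
    {"hand": 0, "offset": [0, 0, 0], "roll": 0},
  ],
)

```text
clock: 8.25
tcp_pos: [0.7014, 0.1988, 0.3685]
tcp_rot: [1.719, 2.625, 0.009]
force: [0.1, 0.1, 0.4]
width: 0.998
grip_force: 0.0
```

Run:
```python
from h import *
s=bot.sense();print(s['clock'],s['tcp_pos'],s['width'])
im=bot.read_camera('side')
for l in bot.landmark_of('bottle_mid','side'): print(np.round(l['xy']),ray('side',l['xy'],.05).round(3))
for l in bot.landmark_of('block_mid','side'): print(np.round(l['xy']),ray('side',l['xy'],.0225).round(3))
cv2.imwrite('pics/b.png',cv2.resize(im[160:280,180:420],(720,360)))
```

```text
8.25 [0.70138103 0.19878033 0.3685332 ] 0.9978928400365116
[240. 245.] [0.459 0.023 0.05 ]
[354. 247.] [ 0.761 -0.056  0.05 ]
[309. 205.] [0.696 0.194 0.05 ]
[272. 237.] [0.558 0.082 0.022]
```

View pics/b.png

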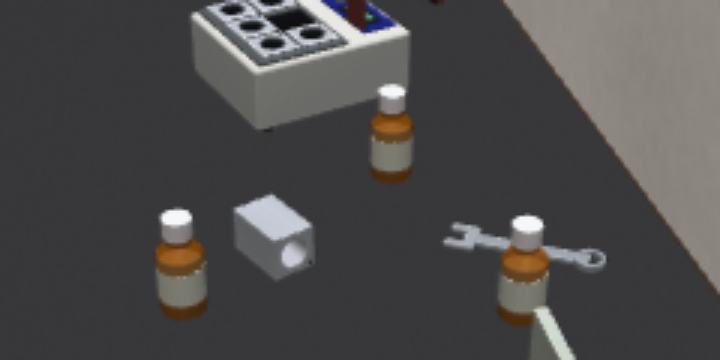

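The bottle stands upright aside at about (0.70, 0.20), crop (391,140). The well is confirmed at crop (291,252). Next I grip the well end.

Request:
step_arm(
  targets=[
    {"hand": 0, "offset": [-14, -37, 0], "roll": 0},
    {"hand": 0, "offset": [-14, -37, 0], "roll": 0},
    {"hand": 0, "offset": [-14, -37, 0], "roll": 0},
    {"hand": 0, "offset": [-14, -37, 0], "roll": 0},
    {"hand": 0, "offset": [-14, -37, 0], "roll": 0},
    {"hand": 0, "offset": [0, 0, 40], "roll": 0},
    {"hand": 0, "offset": [0, 0, 40], "roll": 0},
    {"hand": 0, "offset": [0, 0, 30], "roll": 0},
    {"hand": 0, "offset": [0, 0, 0], "roll": 0},
    {"hand": 0, "offset": [0, 0, 0], "roll": 0},
  ],
)

```text
clock: 9.4
tcp_pos: [0.5584, 0.0606, 0.2537]
tcp_rot: [-1.72, -2.627, 0.003]
force: [-0.1, 0.0, -0.4]
width: 0.999
grip_force: 0.0
```

```bash
python3 look.py w2
```

```text
9.4 [0.5584 0.0606 0.2537] yaw_y 23.58 tilt [-0.003 -0.001 -1.   ] [-0.14738777  0.03108628 -0.39661327] 0.9986334163823665 0.0
cam [0.532 0.123 0.236]
block_mid [320. 240.] 0.92 [0.5534 0.074  0.0225]
block_mid sil [275.3, 177.4, 360.6, 309.5] 0.91
bottle_mid [102. 290.] 0.72 [0.455  0.0092 0.05  ]
bottle_mid sil [590.4, 106.2, 640.0, 182.0] 0.93
bottle_mid sil [9.3, 227.5, 177.9, 323.0] 0.89
```

View pics/w2.png

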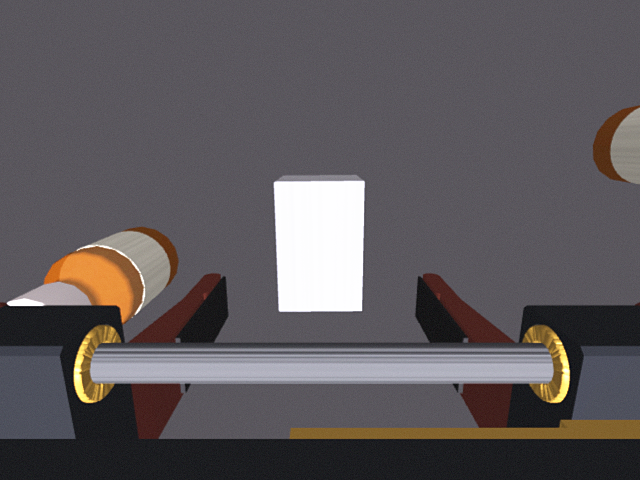

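The block is centred between the fingers, columns 275–363, with its well-end edge at row 311. The neighbouring bottle is about 13 mm clear of the gripper body. I'll descend and grip lightly.

Request:
step_arm(
  targets=[
    {"hand": 0, "offset": [-3, 0, 20], "roll": 0},
    {"hand": 0, "offset": [0, 0, 20], "roll": 0},
    {"hand": 0, "offset": [0, 0, 15], "roll": 0},
    {"hand": 0, "offset": [0, 0, 8], "roll": 0},
    {"hand": 0, "offset": [0, 0, 3], "roll": 0},
    {"hand": 0, "offset": [0, 0, 0], "roll": 0},
    {"hand": 1, "offset": [0, 0, 0], "roll": 0},
    {"hand": 1, "offset": [0, 0, 0], "roll": 0},
    {"hand": 1, "offset": [0, 0, 0], "roll": 0},
    {"hand": 1, "offset": [0, 0, 0], "roll": 0},
    {"hand": 1, "offset": [0, 0, 0], "roll": 0},
    {"hand": 1, "offset": [0, 0, 0], "roll": 0},
    {"hand": 1, "offset": [0, 0, 0], "roll": 0},
    {"hand": 1, "offset": [0, 0, 0], "roll": 0},
  ],
  grip_force=10,
)

```text
clock: 11.05
tcp_pos: [0.5596, 0.0577, 0.1884]
tcp_rot: [-1.72, -2.628, 0.001]
force: [-3.6, -1.7, 4.9]
width: 0.515
grip_force: 10.0
```

Request:
step_arm(
  targets=[
    {"hand": 1, "offset": [4, 0, -6.5], "roll": 0},
    {"hand": 1, "offset": [4.4, 0, -6.2], "roll": 0},
    {"hand": 1, "offset": [5.5, 0, -5.3], "roll": 0},
    {"hand": 1, "offset": [5.8, 0, -4.8], "roll": 0},
    {"hand": 1, "offset": [6.6, 0, -3.7], "roll": 0},
    {"hand": 1, "offset": [7, 0, -3.1], "roll": 0},
    {"hand": 1, "offset": [0, 0, 0], "roll": 0},
    {"hand": 1, "offset": [0, 0, 0], "roll": 0},
  ],
)

```text
clock: 11.85
tcp_pos: [0.5466, 0.0887, 0.218]
tcp_rot: [1.72, 2.629, 0.0]
force: [0.1, 0.2, -2.7]
width: 0.512
grip_force: 9.9
```

Run:
```python
from h import *
s=bot.sense();print(s['clock'],s['tcp_pos'],s['width'],s['grip_force'],s['force'])
im=bot.read_camera('wrist');im2=bot.read_camera('side')[190:270,220:340]
cv2.imwrite('pics/c.png',np.hstack([cv2.resize(im,(400,300)),cv2.resize(im2,(400,300))]))
```

```text
11.85 [0.54655021 0.08874218 0.21796458] 0.5123668368851213 9.946128437295556 [ 0.06027291  0.17132779 -2.72458013]
```

View pics/c.png

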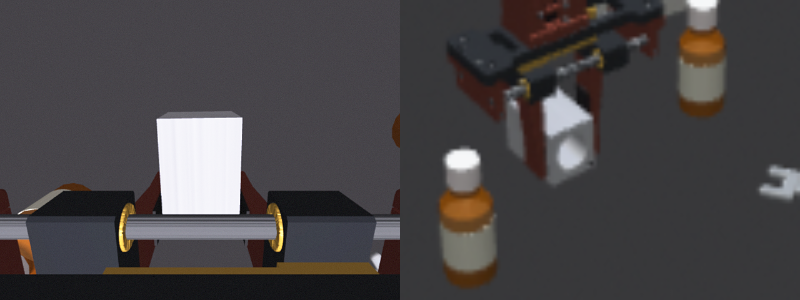

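The block lifted rigidly, still level with the well towards the side camera at right-half (572,155); it did not pivot in the grip. I'll lower the grip force so that gravity swings the plain end down.

Request:
step_arm(
  targets=[
    {"hand": 1, "offset": [0, 0, 0], "roll": 0},
    {"hand": 1, "offset": [0, 0, 0], "roll": 0},
    {"hand": 1, "offset": [0, 0, 0], "roll": 0},
  ],
  grip_force=6,
)

```text
clock: 12.25
tcp_pos: [0.5467, 0.0883, 0.2179]
tcp_rot: [-1.721, -2.628, 0.0]
force: [-0.6, 0.1, -3.3]
width: 0.518
grip_force: 6.0
```

```bash
cat > ang.py <<'E'
from h import *
s=bot.sense();im=bot.read_camera('wrist')
g=(im.min(2)>70).astype(np.uint8);print(s['clock'],s['grip_force'],s['force'][2],[l['extent'] for l in bot.silhouettes('block_mid','wrist')],[l['extent'] for l in bot.silhouettes('block_mid','side')] if bot.read_camera('side') is not None else 0)
E
python3 ang.py
```

```text
12.25 5.9655022993683815 -3.2791608776170045 [[252.5, 176.6, 386.1, 340.7]] [[252.6, 213.1, 274.8, 241.7]]
```

Request:
step_arm(
  targets=[
    {"hand": 1, "offset": [0, 0, 0], "roll": 0},
    {"hand": 1, "offset": [0, 0, 0], "roll": 0},
    {"hand": 1, "offset": [0, 0, 0], "roll": 0},
  ],
  grip_force=3.5,
)

```text
clock: 12.75
tcp_pos: [0.5467, 0.0885, 0.218]
tcp_rot: [1.721, 2.628, 0.0]
force: [-0.8, 0.1, -2.3]
width: 0.512
grip_force: 3.5
```

```bash
python3 ang.py
```

```text
12.75 3.499987805262208 -2.3485856826048765 [[261.4, 180.9, 376.9, 343.1]] [[253.8, 217.1, 281.0, 241.1]]
```

Request:
step_arm(
  targets=[
    {"hand": 1, "offset": [0, 0, 0], "roll": 0},
    {"hand": 1, "offset": [0, 0, 0], "roll": 0},
    {"hand": 1, "offset": [0, 0, 0], "roll": 0},
    {"hand": 1, "offset": [0, 0, 0], "roll": 0},
  ],
)

```text
clock: 13.35
tcp_pos: [0.5467, 0.0885, 0.218]
tcp_rot: [-1.721, -2.628, -0.0]
force: [0.0, 0.5, -0.8]
width: 0.516
grip_force: 3.5
```

```bash
python3 ang.py
python3 - <<'E'
from h import *
im=bot.read_camera('wrist');im2=bot.read_camera('side')[190:270,220:340]
cv2.imwrite('pics/d.png',np.hstack([cv2.resize(im,(400,300)),cv2.resize(im2,(400,300))]))
E
```

```text
13.35 3.5000558104366064 -0.7822322326592914 [[260.9, 182.7, 381.2, 341.3]] [[251.9, 217.8, 276.2, 240.7]]
```

View pics/d.png

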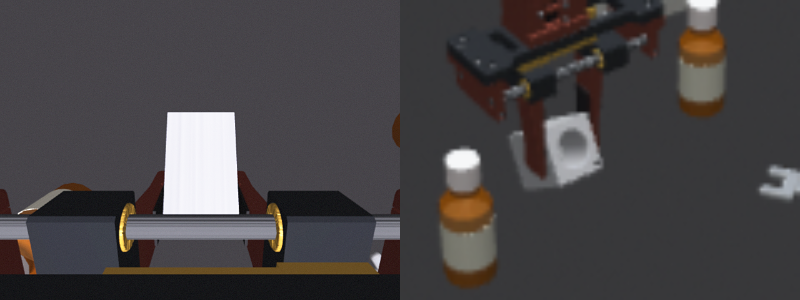

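The block has swung partly, well now tilted up at right-half (572,142), with the plain end's lower edge on the bench. Now I'll measure the angle from the far top edge in the wrist image, left half (165–235, 112).

```bash
cat > tilt.py <<'E'
from h import *
# far top edge (45 mm long, parallel to tool y): width gives depth; position in tool frame relative to the grasp point
def tilt():
    c=bot.calibration('wrist');T=np.array(c['tool_from_camera']);im=bot.read_camera('wrist')
    m=(im.min(2)>150).astype(np.uint8);n,l,st,_=cv2.connectedComponentsWithStats(m[:335])
    k=1+np.argmax([s[4] if abs(s[0]+s[2]/2-320)<60 else 0 for s in st[1:]]);b=l==k
    r=st[k][1];w=np.median([b[i].sum() for i in range(r+3,r+8)])
    d=c['fx']*.045/w;q=T@np.array([0,(r-c['cy'])/c['fy']*d,d,1])
    e=q[:3]-[0,0,bot.grip_depth];s=bot.sense()
    print('t',s['clock'],'row',r,'w',w,'edge from grasp x,z(mm)',(e*1000).round(1),'tcp',s['tcp_pos'].round(4),'F',np.round(s['force'],1))
tilt()
E
python3 tilt.py
```

```text
t 13.7 row 179 w 107.0 edge from grasp x,z(mm) [55.   0.2 14.2] tcp [0.5467 0.0885 0.218 ] F [-0.8  0.3 -1.1]
```

Request:
step_arm(
  targets=[
    {"hand": 1, "offset": [3.7, 0, -1], "roll": 0},
    {"hand": 1, "offset": [3.7, 0, -1], "roll": 0},
    {"hand": 1, "offset": [3.7, 0, -0.5], "roll": 0},
    {"hand": 1, "offset": [3.7, 0, -0.5], "roll": 0},
    {"hand": 1, "offset": [0, 0, 0], "roll": 0},
  ],
)

```text
clock: 14.2
tcp_pos: [0.5404, 0.1029, 0.221]
tcp_rot: [-1.719, -2.629, -0.0]
force: [-0.2, 0.2, -2.5]
width: 0.51
grip_force: 3.5
```

```bash
python3 tilt.py
```

```text
t 14.25 row 180 w 107.0 edge from grasp x,z(mm) [54.6  0.2 14.1] tcp [0.5406 0.1025 0.221 ] F [-0.8 -0.9 -3.1]
```

Request:
step_arm(
  targets=[
    {"hand": 1, "offset": [0, 0, 5], "roll": 0},
    {"hand": 1, "offset": [0, 0, 4], "roll": 0},
    {"hand": 1, "offset": [4, 0, -1], "roll": 0},
    {"hand": 1, "offset": [4, 0, -1], "roll": 0},
    {"hand": 1, "offset": [4, 0, -1], "roll": 0},
    {"hand": 1, "offset": [4, 0, -1], "roll": 0},
    {"hand": 1, "offset": [0, 0, 0], "roll": 0},
  ],
  grip_force=3.5,
)

```text
clock: 14.95
tcp_pos: [0.5339, 0.1178, 0.216]
tcp_rot: [-1.718, -2.629, -0.0]
force: [-0.3, 0.3, -3.1]
width: 0.512
grip_force: 3.5
```

```bash
python3 tilt.py
```

```text
t 15.0 row 189 w 113.0 edge from grasp x,z(mm) [51.8  0.2  4.8] tcp [0.5341 0.1174 0.216 ] F [ 1.  -0.2 -3.8]
```

Run:
```python
from h import *
im=bot.read_camera('wrist');im2=bot.read_camera('side')[190:270,220:320]
cv2.imwrite('pics/e.png',np.hstack([cv2.resize(im,(320,240)),cv2.resize(im2,(480,384),interpolation=cv2.INTER_CUBIC)[:240]]) if 0 else np.hstack([cv2.copyMakeBorder(cv2.resize(im,(320,240)),0,144,0,0,0),cv2.resize(im2,(480,384),interpolation=cv2.INTER_CUBIC)]))
```

```text
(no output)
```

View pics/e.png

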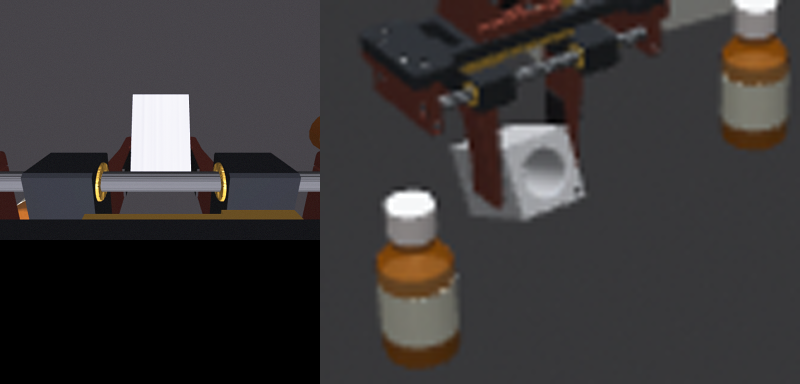

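The tilt is still about 30°, with the well at right-half (545,172). Pressing down at this angle only turns the block back, so gravity has to drive the swing. I'll use minimum grip and brisk upward starts to raise the effective weight.

Request:
step_arm(
  targets=[
    {"hand": 1, "offset": [0, 0, -40], "roll": 0},
    {"hand": 1, "offset": [0, 0, -10], "roll": 0},
    {"hand": 1, "offset": [0, 0, 0], "roll": 0},
    {"hand": 1, "offset": [0, 0, 0], "roll": 0},
  ],
  grip_force=3,
)

```text
clock: 15.5
tcp_pos: [0.534, 0.1167, 0.2654]
tcp_rot: [-1.72, -2.628, 0.0]
force: [0.2, -0.5, -4.2]
width: 0.509
grip_force: 3.0
```

```bash
python3 tilt.py; python3 ang.py
```

```text
t 15.55 row 224 w 85.0 edge from grasp x,z(mm) [28.5  0.1 49.5] tcp [0.5338 0.1167 0.2649] F [-0.9  0.1 -3.3]
15.55 3.0000626295804977 -3.3190799490264977 [[263.8, 223.9, 378.0, 388.2]] [[252.2, 204.7, 275.3, 233.5]]
```

The tilt measures about 80°, the hanging equilibrium. Now I'll press the plain end flat on the bench to square it, then grip firmly.

Request:
step_arm(
  targets=[
    {"hand": 1, "offset": [0, 0, 10], "roll": 0},
    {"hand": 1, "offset": [0, 0, 14], "roll": 0},
    {"hand": 1, "offset": [0, 0, 12], "roll": 0},
    {"hand": 1, "offset": [0, 0, 6], "roll": 0},
    {"hand": 1, "offset": [0.5, 0, 2], "roll": 0},
    {"hand": 1, "offset": [0.5, 0, 2], "roll": 0},
    {"hand": 1, "offset": [0.5, 0, 2], "roll": 0},
    {"hand": 1, "offset": [0.5, 0, 2], "roll": 0},
    {"hand": 1, "offset": [0.5, 0, 2], "roll": 0},
    {"hand": 1, "offset": [0, 0, 0], "roll": 0},
    {"hand": 1, "offset": [0, 0, 0], "roll": 0},
  ],
)

```text
clock: 16.85
tcp_pos: [0.5334, 0.1189, 0.2137]
tcp_rot: [1.72, 2.628, 0.0]
force: [0.0, 0.2, -2.8]
width: 0.514
grip_force: 3.0
```

```bash
python3 tilt.py
```

```text
t 16.9 row 229 w 89.0 edge from grasp x,z(mm) [27.8  0.1 40.2] tcp [0.5336 0.1188 0.2137] F [ 0.   0.  -3.6]
```

Request:
step_arm(
  targets=[
    {"hand": 1, "offset": [0, 0, 2], "roll": 0},
    {"hand": 1, "offset": [0, 0, 2], "roll": 0},
    {"hand": 1, "offset": [0, 0, 2], "roll": 0},
    {"hand": 1, "offset": [0, 0, 0], "roll": 0},
  ],
)

```text
clock: 17.3
tcp_pos: [0.5336, 0.1188, 0.2079]
tcp_rot: [1.72, 2.628, 0.001]
force: [0.0, 0.3, 1.3]
width: 0.512
grip_force: 3.0
```

```bash
python3 tilt.py
```

```text
t 17.35 row 274 w 136.0 edge from grasp x,z(mm) [ 27.3   0.1 -27.5] tcp [0.5336 0.1188 0.2079] F [-0.3 -0.5  0.1]
```

Request:
step_arm(
  targets=[
    {"hand": 1, "offset": [0, 0, 2], "roll": 0},
    {"hand": 1, "offset": [0, 0, 1], "roll": 0},
    {"hand": 1, "offset": [0, 0, 0], "roll": 0},
    {"hand": 1, "offset": [0, 0, 0], "roll": 0},
  ],
)

```text
clock: 17.75
tcp_pos: [0.5336, 0.1189, 0.2049]
tcp_rot: [1.72, 2.628, 0.001]
force: [0.8, -0.1, 2.5]
width: 0.511
grip_force: 3.0
```

```bash
python3 tilt.py
python3 - <<'E'
from h import *
im=bot.read_camera('wrist');im2=bot.read_camera('side')[190:270,220:320]
cv2.imwrite('pics/f.png',np.hstack([cv2.copyMakeBorder(cv2.resize(im,(320,240)),0,144,0,0,0),cv2.resize(im2,(480,384),interpolation=cv2.INTER_CUBIC)]))
E
```

```text
t 17.8 row 278 w 139.0 edge from grasp x,z(mm) [ 26.9   0.1 -30.3] tcp [0.5336 0.1189 0.2049] F [ 0.4 -0.6  1.4]
```

View pics/f.png

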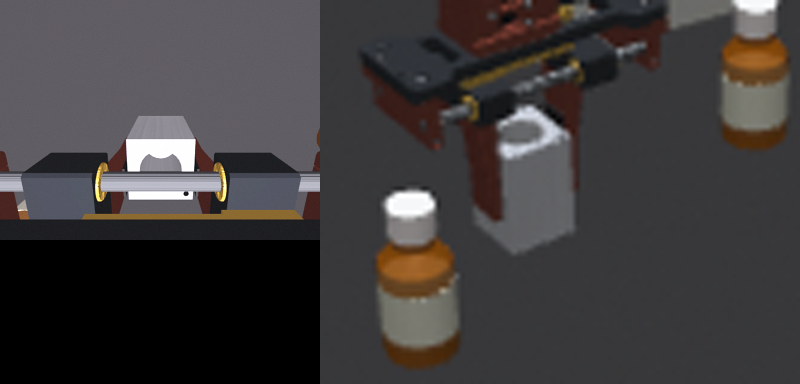

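The block now stands upright on the bench with its well facing up, wrist half (160,160) and side half (520,130). Firm grip and lift.

Request:
step_arm(
  targets=[
    {"hand": 1, "offset": [0, 0, 0], "roll": 0},
    {"hand": 1, "offset": [0, 0, 0], "roll": 0},
    {"hand": 1, "offset": [0, 0, 0], "roll": 0},
    {"hand": 1, "offset": [0, 0, 0], "roll": 0},
    {"hand": 1, "offset": [0, 0, -5], "roll": 0},
    {"hand": 1, "offset": [0, 0, -10], "roll": 0},
    {"hand": 1, "offset": [0, 0, -15], "roll": 0},
    {"hand": 1, "offset": [0, 0, -20], "roll": 0},
    {"hand": 1, "offset": [0, 0, -20], "roll": 0},
    {"hand": 1, "offset": [0, 0, -20], "roll": 0},
    {"hand": 1, "offset": [0, 0, -20], "roll": 0},
    {"hand": 1, "offset": [0, 0, -15], "roll": 0},
    {"hand": 1, "offset": [0, 0, -10], "roll": 0},
    {"hand": 1, "offset": [0, 0, -5], "roll": 0},
    {"hand": 1, "offset": [0, 0, 0], "roll": 0},
    {"hand": 1, "offset": [0, 0, 0], "roll": 0},
    {"hand": 1, "offset": [0, 0, 0], "roll": 0},
    {"hand": 1, "offset": [0, 0, 0], "roll": 0},
  ],
  grip_force=40,
)

```text
clock: 19.7
tcp_pos: [0.5331, 0.119, 0.3443]
tcp_rot: [-1.72, -2.628, 0.002]
force: [-0.1, 0.1, -2.7]
width: 0.512
grip_force: 40.0
```

```bash
python3 tilt.py
python3 - <<'E'
from h import *
bot.read_camera('side');s=bot.sense();print(s['grip_force'],s['width'])
for t in ['bottle_mid','block_mid']:
  for l in bot.landmark_of(t,'side'): print(t,np.round(l['xy']),ray('side',l['xy'],.05).round(3),proj('side',s['tcp_pos']-np.array([0,0,.17])).round(0))
E
```

```text
t 19.75 row 278 w 139.0 edge from grasp x,z(mm) [ 26.9   0.1 -30.3] tcp [0.5332 0.119  0.3444] F [-0.3  0.4 -2.7]
39.99939680099487 0.5141710934503575
bottle_mid [308. 206.] [0.691 0.187 0.05 ] [260. 186.]
bottle_mid [239. 248.] [0.452 0.008 0.05 ] [260. 186.]
bottle_mid [356. 250.] [ 0.762 -0.07   0.05 ] [260. 186.]
block_mid [258. 184.] [0.562 0.37  0.05 ] [260. 186.]
block_mid [309. 206.] [0.696 0.19  0.05 ] [260. 186.]
```

The block's position in the grip has not changed since it stood flat on the bench (row 278, width 139). It is about 17 cm up and still, with the bottle standing aside. Handing in.

```bash
python3 -c "
from cell import bot
print(bot.job_done())"
```

```text
the job is handed in; nothing more can be done
None
```

I handed the job in at about 20 s: the bottle stands upright and let go near (0.70, 0.20), and the block is held still about 17 cm up with its well facing up; the hand-in call returned no verdict.

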